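# Tip the heater block over and lock it in its bay

### The arm

A 6-joint arm with a two-finger parallel gripper is mounted at the origin on a cart in front of the work surface, level with it; the furniture and walls round the work are solid. World frame = base frame: x ahead of the robot, y to its left, z up, the work surface at z = 0. Lengths are in m, angles in degrees, forces in N, time in s.
With the tool pointing down it reaches from about 0.35 to 0.85 m from the base axis. Payload 8.1 kg.
Tool frame: the origin (TCP) lies on the centre line of the jaws, within the pads' length; the fingertips stand 8 mm ahead of it and the grasp point (between the pads) lies 11 mm behind it; z points along the fingers, y is the direction in which the jaws open and shut (so a half turn about z gives the same grasp; the last joint's range is limited). The gripper opens to 85 mm and grips with 20 to 120 N. Pads are 22 mm wide; open, the fingers measure 114 mm over their backs; the gripper's body (76 mm by 85 mm) begins 54 mm behind the grasp point. The pads swing forward as they close: fully open they stand 13 mm farther back than shut.
Start: joints at [-69.408, 7.471, 85.268, -0, 87.261, -4.893], TCP at [0.258, -0.542, 0.239] pointing down, gripper open.
Joint ranges: [-169.43, 169.43], [-51.17, 129.36], [1.28, 143.12], [-76.62, 256.62], [0, 156.53], [-152.29, 152.29]. Speed limits (degrees/s): [136.94, 136.94, 159.86, 180, 180, 180].

### API

Orientations are given as a 3x3 rotation matrix whose columns are the frame's x, y, z axes.
In Python, from bench import arm gives the robot as it stands. Calls block until the motion is done:
- arm.move_pose(position, orientation): joint-space move of the TCP to a pose.
- arm.move_linear(position, rot=None, rate=0.15, contact_N=None): straight line of the TCP; rot=None keeps the orientation; rate is the mean speed in m/s. With contact_N (N) it stops when the force on the tool has changed by that much, and returns True; else False.
- arm.set_joints(angles): joint-space move.
- arm.set_gripper(opening, force=None): opening from 0.0 (shut) to 1.0 (fully open); force is the grip in N (None keeps the last); returns when the fingers have stopped.
- arm.sleep(seconds).
- arm.solve_ik(position, orientation): joint angles nearest the present ones, or None.
- arm.observe(): the state.
- arm.snapshot(name): name is "scene" or "top" or "wrist"; returns a dict with "frame" (400x640x3 uint8, blue, green, red), "vertical_fov" (degrees; the focal length in pixels is half the picture's height over the tangent of half this angle, whatever the lens; pixels are square), "cx", "cy" (the principal point, pixels), "rvec" (rotation vector, rad) and "tvec" (3), from world to camera coordinates, as OpenCV has them. Camera axes: x right, y down, z forward; pixel columns grow to the right and rows downward; lengths in m; the calibration is good to about 2 mm. A picture is of the moment at which its call begins. There is no depth.
A pose or a line that the arm cannot do raises arm.Unreachable and nothing moves.
- arm.job_done(): hands the job in, once; it reports no verdict.
The state is a dict: "time_s": time; "joint_pos": joint angles; "joint_vel": joint speeds; "joint_efforts": joint torques, N m; "tcp_pos": TCP position; "ee_rot": TCP orientation; "wrist_force": force on the tool from outside, world axes, zero at the start; "wrist_torque": the same for the moment, N m; "width": opening from 0.0 (shut) to 1.0 (fully open).
Only numpy, scipy, OpenCV 4.12 (cv2) and the standard library are available. Lean on these libraries where they do the work, as an engineer would, in place of code of your own. Each camera call takes 0.05 s, during which the arm holds its last target.

### The job

Put the aluminium heater block back into service without lifting it: swing the catch fully clear of the standing block and leave it there, then push the block over so that it comes down on the tray with its wells facing up. Slide it along the rails until it is fully home against the end stop, and swing the keeper all the way across behind it. Leave the things standing around the tray where they are.

Things in the scene. Friction and masses are not known exactly. Their poses are not given: they have to be found in the camera images.
- tray: Fixed grey tray, 127 x 305 x 8 mm, screwed to the worktop, its place and yaw vary. Origin on the worktop under the track's middle line; y runs along the track from the end stop (-y, robot's right) to the parking stand (+y, left), x points away from the robot. Plate spans x -62..65, y -145..160 mm. Black pad (y -9..81): where the block comes down; dark plate (y -119..-25): hot bay; both flush.
- end_stop (a point): Point at the foot of the end stop's inner face, on the tray (tray frame 0, -120, 8 mm). The stop is a steel bar across the track, top at z 42 mm. Two steel rails run along y, inner faces at x = -40.5 and +40.5 mm, 6 mm thick, top at z 20 mm. A low sill (y 140..148 mm, top z 20 mm) closes the stand end.
- block: Loose aluminium block, 0.6..0.94 kg, 75 (x) x 50 (y) x 95 mm (z). Starts standing on end in the stand (tray y about 110 mm), 12 wells of 13 mm in its +y face, which looks along tray +y. Origin: centre of the face it first stands on. To end with its y axis up. Pushed low it slides; pushed within 25 mm of its top towards tray -y it tips and past 28 degrees falls by itself, landing about 100 mm short of the stop.
- block_center (a point): Centre of the block's volume. With the block home it lies at y = -72.5 mm, z = 33 mm in the tray frame. Toppled, the block is 95 mm long along the track, 50 mm high (top 58 mm above the worktop), with 3 mm play to each rail.
- well_face (a point): Centre of the block's wells face (25 mm from block_center along the block's y).
- catch_pivot (a point): Vertical pivot of the catch at the lever's mid height (tray frame 53, 76, 73 mm), on the side away from the robot. The lever is 148 mm long, 10 mm wide, 12 mm high, above the rails, and runs across the block's -y face, about 4 mm off it. Its free end, which stands out past the block towards the robot, is a black sleeve 12 mm wide, 98 to 148 mm from the pivot.
- catch (a joint): Catch angle q, rad, 0..1.75; lever direction in the tray frame (-cos q, -sin q). At 0 it points along tray -x, across the track, and stops the standing block from tipping. It grows as the sleeve is swung towards tray -y, away from the block. From about 1.5 the lever is fully clear, lying over the far rail along tray -y. Light friction (under 1 N at the sleeve), stays where left.
- keeper_pivot (a point): Vertical pivot of the keeper at the arm's mid height (tray frame -53, -15, 31.5 mm). Arm 12 mm high, 62 mm long, 10 mm wide, just above the rails; its outer half (32 to 62 mm from the pivot) is a 12 mm wide black sleeve.
- keeper (a joint): Keeper angle q, rad, -0.25..1.57; arm direction in the tray frame (sin q, cos q). At 0 it lies along tray +y outside the rail nearer the robot; grows as it swings towards tray +x over the rail; at its stop, 1.57, it lies straight across the track 4 mm behind the rear face of the homed block. Starts open, below 0. Light friction (about 1 N at the sleeve), stays where left.
- crucible: White porcelain crucible, 40 mm wide, 30 mm high, standing beyond the tray's end stop. Origin at the centre of its foot. Bystander, not to be moved.
- weight_1: Calibration weight with a knob, 22 mm wide, 31 mm high, standing beyond the tray's stand end. Origin at the centre of its foot. Bystander, not to be moved.
- beaker_250: Glass beaker, 70 mm wide, 92 mm high, between the two cabinets at the back. Origin at the centre of its foot. Bystander, not to be moved.
- measuring_cylinder: Glass measuring cylinder, 188 mm high, at the back on the right. Origin at the centre of its foot. Bystander, not to be moved.
- conical_flask: Stoppered conical flask, 66 mm wide, 111 mm high, on the left. Origin at the centre of its foot. Bystander, not to be moved.
- vial_3: Small capped vial, 27 mm wide, 59 mm high, on the left. Origin at the centre of its foot. Bystander, not to be moved.
- petri_dish_0: Flat dish, 63 mm wide, 15 mm high, on the left. Origin at the centre of its foot. Bystander, not to be moved.
- interface_box_a: Flat dark measuring box, 109 x 130 x 37 mm, lying on the right. Origin at the centre of its foot. Bystander, not to be moved.

How it is judged:
By the outcome, as a careful person would: the job done as asked, in the order asked, and still so for the second after the job is handed in, with the robot touching nothing.
It also fails if it takes over 67 s, if anything falls off the work surface, if the arm or the gripper's body presses on something with over 40 N, if the wrist force passes 120 N, or if a joint passes its speed limit or range.

## Working session

There is one attempt and no reset: what is moved stays moved. The work goes in short steps, each a Python script; the robot and the scene stay as the last script left them, time stands still between calls to the robot, and variables do not carry over. Pictures are saved under pics/ and viewed, and the job is handed in when it is done.

```bash
ls; mkdir -p pics; cat > h.py <<'E'
import numpy as np, cv2, pickle
from bench import arm
def snap(n,f):
    s=arm.snapshot(n); cv2.imwrite('pics/%s.png'%f,s['frame']); pickle.dump(s,open('pics/%s.pkl'%f,'wb')); return s
def K(s):
    f=200/np.tan(np.radians(s['vertical_fov'])/2); return np.array([[f,0,s['cx']],[0,f,s['cy']],[0,0,1.]])
def proj(s,P):
    return cv2.projectPoints(np.array(P,float).reshape(-1,3),np.array(s['rvec'],float),np.array(s['tvec'],float),K(s),None)[0][:,0]
def ray(s,u,v,z):
    R=cv2.Rodrigues(np.array(s['rvec'],float))[0]; t=np.array(s['tvec'],float).ravel()
    d=R.T@np.linalg.solve(K(s),[u,v,1]); c=-R.T@t
    return c+d*(z-c[2])/d[2]
E
python3 - <<'E'
from h import *
for n in ['scene','top','wrist']:
    s=snap(n,n+'0'); print(n,{k:s[k] for k in s if k!='frame'})
print(arm.observe())
E
```

```text
pics
scene {'vertical_fov': 42.78138732764577, 'cx': 324.02174652382763, 'cy': 196.86228526623367, 'rvec': array([ 1.53500183, -1.82710331,  0.89743198]), 'tvec': array([0.12087948, 0.41355273, 1.68252811])}
top {'vertical_fov': 55.0225760593494, 'cx': 310.9595334164417, 'cy': 195.85416574168278, 'rvec': array([ 2.05809769, -2.15185568,  0.23606101]), 'tvec': array([0.04821659, 0.63172388, 1.25216624])}
wrist {'vertical_fov': 64.95996391782825, 'cx': 317.6230482235674, 'cy': 197.82159276737855, 'rvec': array([-2.44716847,  1.54478031,  0.22297808]), 'tvec': array([-0.59928036, -0.03612192,  0.37979741])}
{'time_s': 0.15, 'joint_pos': array([-6.94100124e+01,  7.50638923e+00,  8.53160916e+01, -2.97316886e-04,
        8.72618112e+01, -4.89378101e+00]), 'joint_vel': array([ 0.03018937, -0.13235143, -0.21658165,  0.0161011 , -0.03595471,
        0.00211947]), 'joint_efforts': array([ 6.32080955e-04, -5.70062971e+01, -5.01157093e+01, -1.86463008e-04,
        9.57258482e-03, -8.19498496e-06]), 'tcp_pos': array([ 0.25801609, -0.54122265,  0.2384617 ]), 'ee_rot': array([[ 9.02707131e-01,  4.30255229e-01, -5.22231368e-04],
       [ 4.30255529e-01, -9.02706092e-01,  1.37537300e-03],
       [ 1.20339990e-04, -1.46625195e-03, -9.99998918e-01]]), 'wrist_force': array([ 0.07740396,  1.27330913, -0.37744208]), 'wrist_torque': array([ 0.01506087, -0.06088871, -0.03610528]), 'width': 0.9981155555078248}
```

View pics/top0.png

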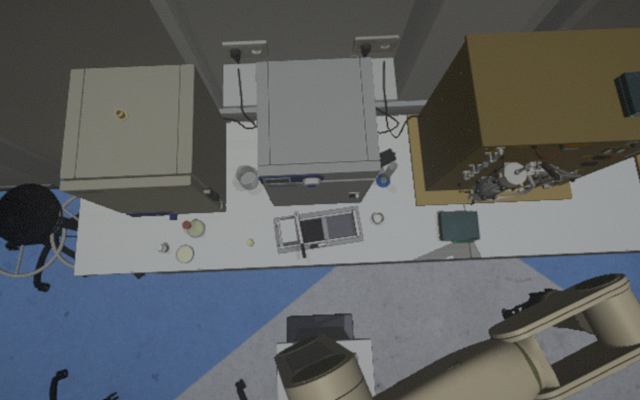

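View pics/scene0.png

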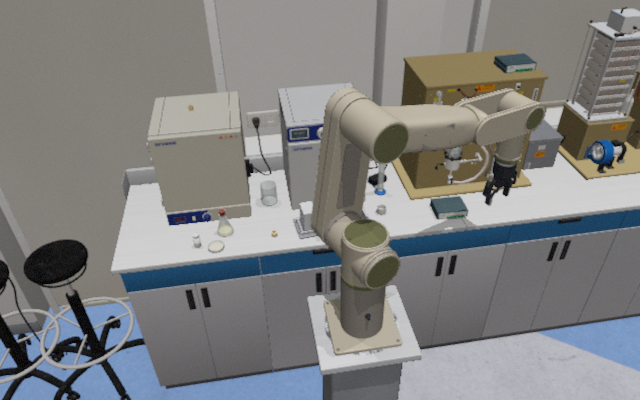

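```bash
python3 - <<'E'
import cv2
a=cv2.imread('pics/top0.png')[190:270,230:400]
cv2.imwrite('pics/top0z.png',cv2.resize(a,None,fx=4.7,fy=4.7,interpolation=cv2.INTER_CUBIC))
from h import *
s=pickle.load(open('pics/top0.pkl','rb'))
for p in [(275,216),(358,207),(363,243),(278,252)]: print(ray(s,*p,0.008))
for p in [(320,205),(267,203),(380,200)]: print(ray(s,*p,0.0))
R=cv2.Rodrigues(s['rvec'])[0];print(-R.T@s['tvec'])
E
```

```text
[0.57935946 0.15104065 0.008     ]
[ 0.59874392 -0.14706228  0.008     ]
[ 0.46951788 -0.15544986  0.008     ]
[0.45142491 0.14358301 0.008     ]
[ 0.61373153 -0.01158203  0.        ]
[0.62967679 0.17954512 0.        ]
[ 0.62244188 -0.22947989  0.        ]
[0.34337138 0.0293983  1.36034996]
```

View pics/top0z.png

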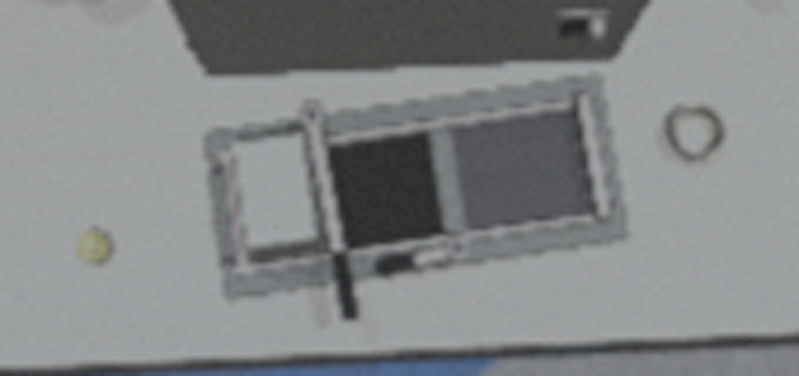

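```bash
python3 - <<'E'
from h import *
s=pickle.load(open('pics/wrist0.pkl','rb'))
R=cv2.Rodrigues(s['rvec'])[0];c=-R.T@s['tvec']
T=np.array([0.25801609, -0.54122265,  0.2384617 ]);E=np.array([[ 9.02707131e-01,  4.30255229e-01,0],[.430255,-.902706,0],[0,0,-1]])
print('cam in tool',E.T@(c-T), 'axes', (E.T@R.T).round(2))
Rd=np.array([[0,1,0],[1,0,0],[0,0,-1.]])
p=[0.44,0.0,0.34]
print(arm.solve_ik(p,Rd))
arm.move_pose(p,Rd)
snap('wrist','w1'); print(arm.observe()['time_s'],arm.observe()['tcp_pos'],arm.observe()['joint_pos'])
E
```

```text
cam in tool [ 0.0714844   0.00035591 -0.13523556] axes [[-0.   -0.96 -0.28]
 [ 1.    0.   -0.  ]
 [ 0.   -0.28  0.96]]
[-6.68228375e+00 -1.88141209e+01  9.94440712e+01 -2.54444375e-14
  9.93700497e+01 -6.68228375e+00]
2.2833 [ 0.4400933  -0.00070284  0.33976145] [-6.76406447e+00 -1.87751174e+01  9.94379934e+01 -1.02928377e-02
  9.93616464e+01 -6.68094017e+00]
```

View pics/w1.png

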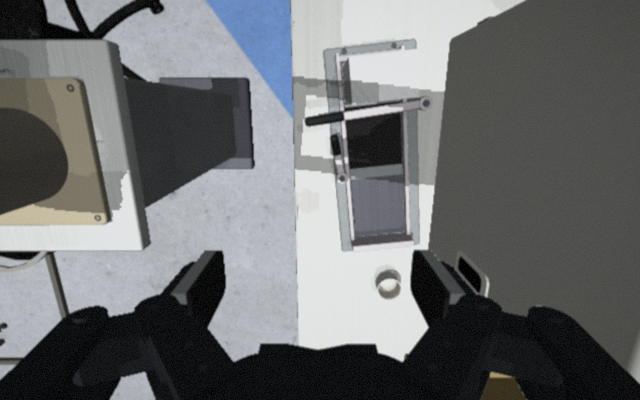

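```bash
python3 - <<'E'
import cv2
a=cv2.imread('pics/w1.png')[30:260,290:450]
a=cv2.convertScaleAbs(a,alpha=1.3)
cv2.imwrite('pics/w1z1.png',cv2.resize(a[:115],None,fx=5,fy=5,interpolation=cv2.INTER_CUBIC))
cv2.imwrite('pics/w1z2.png',cv2.resize(a[115:],None,fx=5,fy=5,interpolation=cv2.INTER_CUBIC))
E
```

```text
(no output)
```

View pics/w1z1.png

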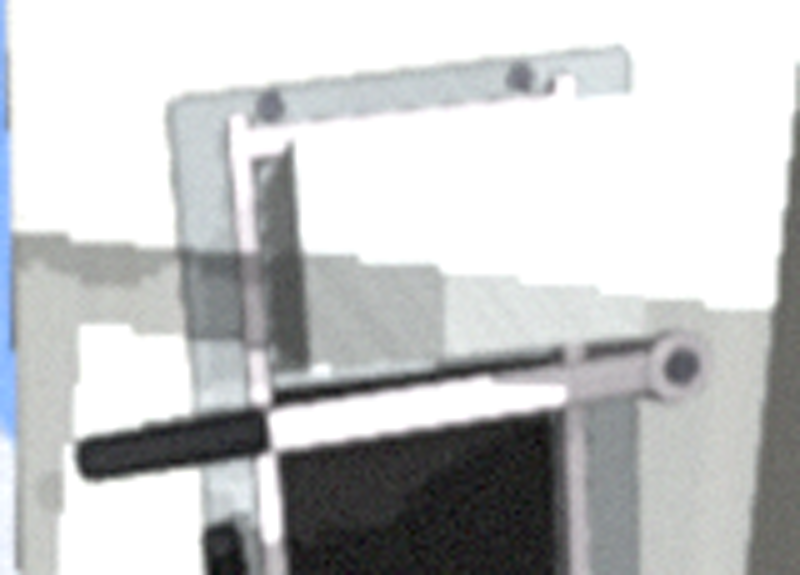

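View pics/w1z2.png

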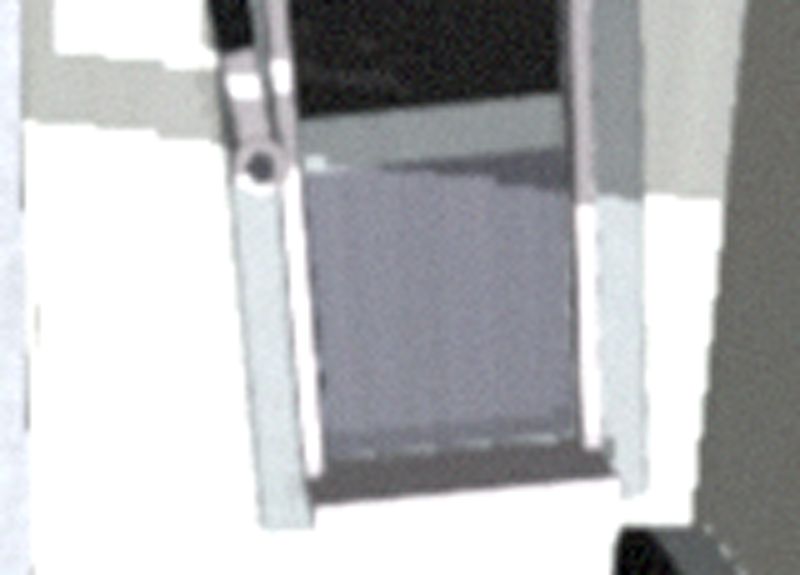

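```bash
python3 - <<'E'
from h import *
from scipy.optimize import least_squares
s=pickle.load(open('pics/w1.pkl','rb'));t=pickle.load(open('pics/top0.pkl','rb'))
P=np.array([[-62,160,8],[65,160,8],[-62,-145,8],[65,-145,8],[53,76,80],[-53,-15,38.5]])/1e3
z=np.array([[172,101,30],[628,48,30],[262,527,145],[645,492,145],[683,367,30],[261,165,145.]])
uv=np.c_[z[:,0]/5+290,z[:,1]/5+z[:,2]]
zt=np.array([[205,135],[228,298],[627,238],[600,72]])/4.7+[230,190]
Pt=P[[1,0,2,3]]
def W(x,P):
    c,d=np.cos(x[2]),np.sin(x[2]); return P@np.array([[c,-d,0],[d,c,0],[0,0,1]]).T+[x[0],x[1],0]
f=lambda x:(proj(s,W(x,P))-uv).ravel()
g=lambda x:(proj(t,W(x,Pt))-zt).ravel()
x0=[.525,0,.06]
for F in (f,g,lambda x:np.r_[f(x),g(x)]):
    r=least_squares(F,x0,loss='soft_l1'); print(r.x[:2],np.degrees(r.x[2]),F(r.x).round(1))
x=r.x
# cabinet bottom edge in wrist
for u,v in [(445,95),(437,190),(430,243)]: print('cab',ray(s,u,v,0))
print('stand block top', ray(s,0,0,.1)*0)
c,d=np.cos(x[2]),np.sin(x[2])
for u,v in [(306,122)]:
    p=ray(s,u,v,.073)-[x[0],x[1],0]; print('sleeve tip tray',np.array([[c,d],[-d,c]])@p[:2])
for zz,n in [((210,535,30),'kt')]:
    p=ray(s,zz[0]/5+290,zz[1]/5+zz[2],.0315)-[x[0],x[1],0]; print('keeper tip',np.array([[c,d],[-d,c]])@p[:2])
import numpy; numpy.save('tray.npy',x)
E
```

```text
[ 0.52612778 -0.0078258 ] 5.8773854852472365 [-1.  -1.1  1.5 -1.3 -0.5  1.9  1.1  1.5 -0.3  0.1 -0.   0.3]
[ 0.52408651 -0.00911375] 6.221948973018845 [-0.2 -0.4 -0.4  0.4  0.7 -0.2 -0.   0.1]
[ 0.52587094 -0.00798704] 5.934991711144322 [-1.3 -0.9  1.2 -1.2 -0.6  2.   1.   1.5 -0.6  0.2 -0.2  0.5 -0.5 -1.2
 -0.8 -0.3  0.3 -0.4 -0.2 -0.2]
cab [0.62322469 0.0854881  0.        ]
cab [ 0.62650314 -0.05571432  0.        ]
cab [ 0.6244278  -0.14578285  0.        ]
stand block top [0. 0. 0.]
sleeve tip tray [-0.09346552  0.06951618]
keeper tip [-0.06156154  0.04374811]
```

```bash
cat >> h.py <<'E'
TX,TY,TH=0.5256,-0.0082,np.radians(5.95)
C,S=np.cos(TH),np.sin(TH); RT=np.array([[C,-S,0],[S,C,0],[0,0,1]])
def tw(p): return RT@np.array(p,float)+[TX,TY,0]
def wt(p): return RT.T@(np.array(p,float)-[TX,TY,0])
def rot(phi,tilt=0):  # push direction angle in tray frame (rad), tilt trailing
    d=np.array([np.cos(phi),np.sin(phi),0]);z=np.array([0,0,1.])
    tz=np.sin(tilt)*d-np.cos(tilt)*z; tx=-(np.cos(tilt)*d+np.sin(tilt)*z); ty=np.cross(tz,tx)
    return RT@np.c_[tx,ty,tz]
def st(m=''):
    o=arm.observe(); print(m,'t%.2f'%o['time_s'],'tray',(wt(o['tcp_pos'])*1e3).round(1),'F',o['wrist_force'].round(1)); return o
E
cat > p1.py <<'E'
from h import *
def fp(q):
    k=np.clip(q/0.7,0,1); r=.132
    l=np.array([-np.cos(q),-np.sin(q)]);d=np.array([np.sin(q),-np.cos(q)])
    p=np.array([.053,.076])+r*l-d*.017
    return tw([p[0],p[1],.070-.008*k]),rot(q-np.pi/2,np.radians(25)*k)
qs=[.0]+list(np.arange(.2,1.66,.18))+[1.66]
E
python3 - <<'E'
from p1 import *
for q in qs:
    j=arm.solve_ik(*fp(q)); print(round(q,2),None if j is None else np.round(j,0))
arm.set_gripper(0.0,40)
R=rot(-np.pi/2)
arm.move_pose(tw([-.079,.110,.16]),R); st('above')
print(arm.move_linear(tw([-.079,.110,.070]),contact_N=8)); st('down')
snap('wrist','w2');snap('scene','s2')
E
```

```text
0.0 [  3.  -8. 119.  -0.  69.  -3.]
0.2 [  5.  -9. 121.  -8.  67.  -9.]
0.38 [  7. -11. 124. -14.  63. -15.]
0.56 [  7. -15. 128. -20.  58. -21.]
0.74 [  5. -18. 132. -24.  51. -30.]
0.92 [ -1. -19. 133. -18.  46. -49.]
1.1 [ -6. -18. 133.  -9.  42. -70.]
1.28 [-12. -15. 130.   1.  40. -91.]
1.46 [ -15.  -11.  127.   10.   40. -111.]
1.64 [ -18.   -6.  122.   17.   43. -128.]
1.66 [ -18.   -5.  121.   18.   43. -130.]
above t3.88 tray [-78.  109.7 161.5] F [ 1.1 -0.1  1.9]
False
down t4.62 tray [-77.9 109.7  71.3] F [ 0.2 -0.4 -0. ]
```

View pics/w2.png

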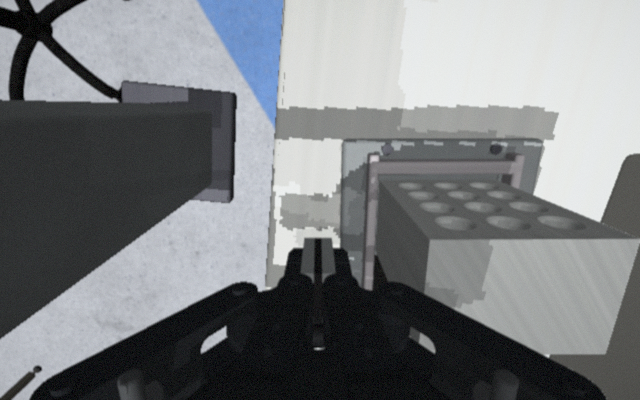

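```bash
python3 - <<'E'
from p1 import *
for q in qs:
    p,R=fp(q)
    c=arm.move_linear(p,R,rate=.1,contact_N=20)
    o=st('q%.2f %s'%(q,c))
    if c: break
snap('wrist','w3');snap('scene','s3');snap('top','t3')
E
```

```text
q0.00 False t5.04 tray [-78.5  92.7  70.7] F [ 0.   0.6 -0.2]
q0.20 False t5.46 tray [-79.9  67.4  67.7] F [ 0.8 -0.3 -0.6]
q0.38 False t5.85 tray [-76.1  43.5  65.6] F [ 0.2 -0.4  0.2]
q0.56 False t6.24 tray [-68.1  20.8  63.7] F [ 1.   0.1 -0.3]
q0.74 False t6.63 tray [-56.1  -0.3  62.3] F [0.6 0.8 1.4]
q0.92 False t7.06 tray [-40.3 -18.9  62.5] F [ 0.1 -0.3  0. ]
q1.10 False t7.51 tray [-22.3 -33.7  61.9] F [-0.4  0.3 -0.3]
q1.28 False t7.96 tray [ -1.7 -45.2  61.6] F [-0.6 -0.2 -0.4]
q1.46 False t8.39 tray [ 20.8 -52.9  61.5] F [-0.3 -0.3 -1. ]
q1.64 False t8.79 tray [ 44.4 -56.5  61.5] F [-0.1  0.2 -0.4]
q1.66 False t9.04 tray [ 47.1 -56.4  61.6] F [-0.3 -1.2 -1. ]
```

View pics/w3.png

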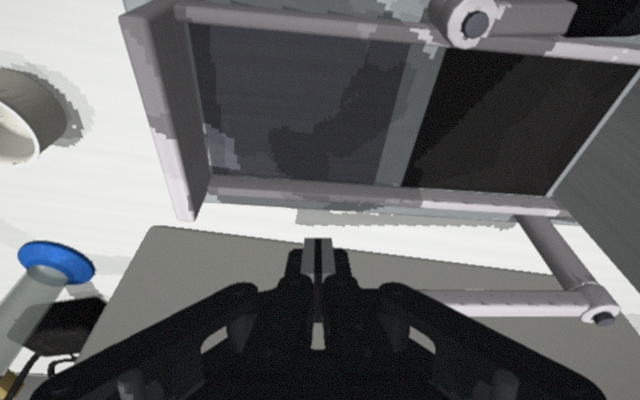

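```bash
python3 - <<'E'
from p1 import *
p,R=fp(1.66)
arm.move_linear(p+RT@[-.03,.0,.0],rate=.15)
arm.move_linear(p+RT@[-.06,.03,.14],rate=.25); st('up')
R=rot(-np.pi/2)
arm.move_pose(tw([-.03,.08,.235]),R)
arm.move_pose(tw([0,.172,.20]),R); st('over')
print(arm.move_linear(tw([0,.172,.102]),contact_N=8)); st('down')
print(arm.move_linear(tw([0,.152,.102]),rate=.08,contact_N=12)); st('near')
print(arm.move_linear(tw([0,.128,.102]),rate=.05,contact_N=20)); st('tilt')
snap('wrist','w4');snap('scene','s4');s=snap('top','t4')
cv2.imwrite('pics/t4z.png',cv2.resize(s['frame'][190:270,230:400],None,fx=4.7,fy=4.7,interpolation=cv2.INTER_CUBIC))
E
```

```text
up t10.28 tray [-12.2 -26.9 201. ] F [ 1.2  0.4 -0.3]
over t12.57 tray [ -0.4 172.5 199.3] F [-0.2  0.4 -0.6]
False
down t13.37 tray [  0.8 171.7 103.2] F [-0.2  0.3  1.4]
False
near t13.77 tray [  0.3 151.3 102.5] F [-0.   0.1  0.2]
False
tilt t14.40 tray [  0.  127.8 101.9] F [0.5 1.5 0.3]
```

View pics/w4.png

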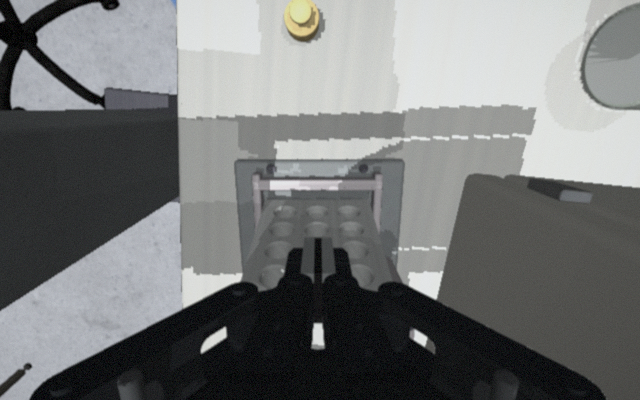

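View pics/t4z.png

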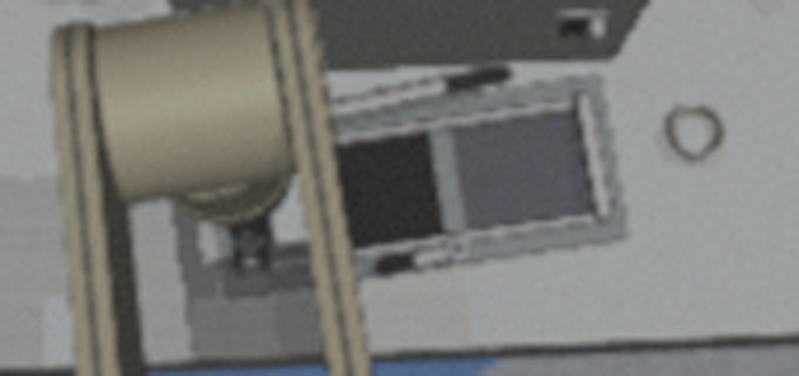

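```bash
python3 - <<'E'
from h import *
for y in (.115,.105,.097):
    print(arm.move_linear(tw([0,y,.102]),rate=.06,contact_N=20)); st(str(y))
arm.sleep(.5)
snap('wrist','w5')
E
```

```text
False
0.115 t14.92 tray [ -0.3 114.4 101.7] F [ 0.9 -0.5 -1.2]
False
0.105 t15.23 tray [-1.000e-01  1.045e+02  1.019e+02] F [ 0.7  0.2 -0.1]
False
0.097 t15.52 tray [ -0.   96.6 102. ] F [-0.   1.2 -1.3]
```

View pics/w5.png

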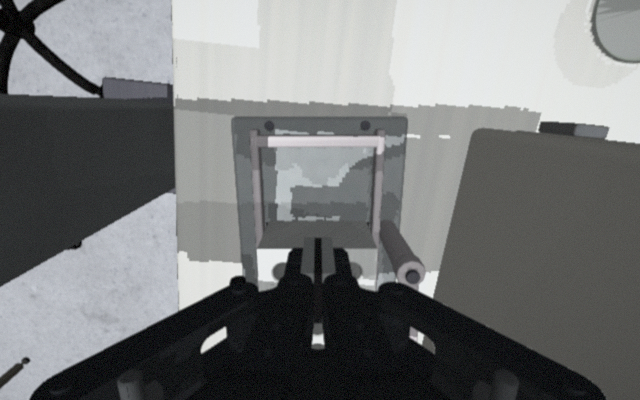

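```bash
python3 - <<'E'
from h import *
arm.move_linear(tw([-.003,.118,.102]),rate=.12)
print(arm.move_linear(tw([-.003,.118,.046]),rate=.1,contact_N=8)); st('down')
print(arm.move_linear(tw([-.003,.004,.046]),rate=.08,contact_N=20)); st('slide')
print(arm.move_linear(tw([-.003,-.022,.046]),rate=.03,contact_N=15)); st('home')
snap('wrist','w6');s=snap('top','t6')
cv2.imwrite('pics/t6z.png',cv2.resize(s['frame'][190:270,230:400],None,fx=4.7,fy=4.7,interpolation=cv2.INTER_CUBIC))
E
```

```text
False
down t17.10 tray [ -2.7 117.9  46.3] F [ 0.6 -0.5 -0. ]
False
slide t18.68 tray [-2.9  3.7 46.1] F [-0.3  2.5  0.3]
True
home t19.30 tray [ -3.  -12.8  45.7] F [1.7 3.9 1.5]
```

View pics/w6.png

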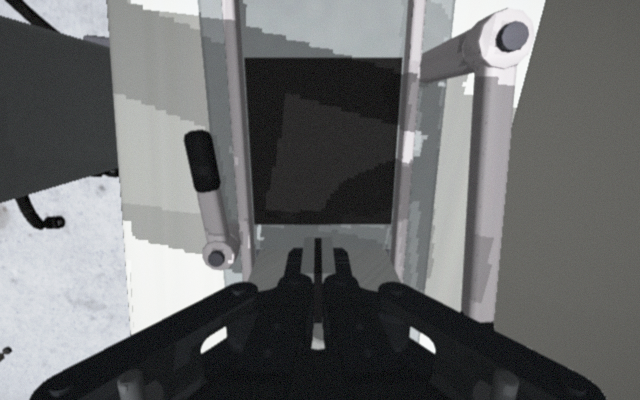

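View pics/t6z.png

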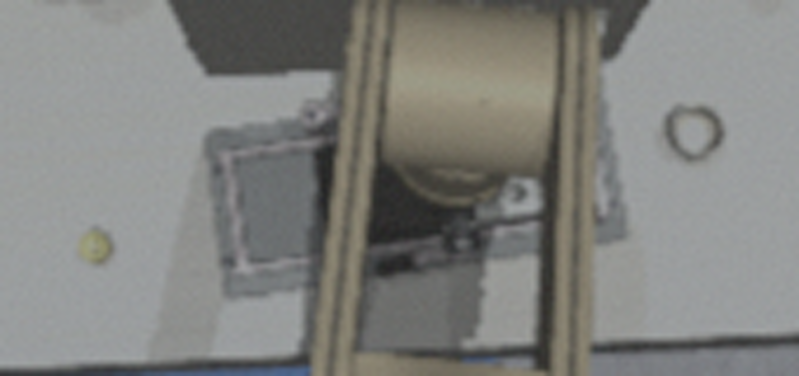

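```bash
cat > p2.py <<'E'
from h import *
def kp(q,off=.017,r=.047,z=.034):
    l=np.array([np.sin(q),np.cos(q)]);d=np.array([np.cos(q),-np.sin(q)])
    p=np.array([-.053,-.015])+r*l-d*off
    return tw([p[0],p[1],z]),rot(-q)
E
python3 - <<'E'
from p2 import *
print(arm.move_linear(tw([-.003,-.03,.046]),rate=.03,contact_N=30)); st('home2')
arm.move_linear(tw([-.003,.02,.046]),rate=.15)
arm.move_linear(tw([-.003,.02,.16]),rate=.25)
for q in (-.2,.5,1.57): print(arm.solve_ik(*kp(q)))
p,R=kp(-.2,off=.04,z=.12); arm.move_pose(p,R); st('above')
p,R=kp(-.2,off=.04); print(arm.move_linear(p,R,contact_N=8)); st('down')
snap('wrist','w7');s=snap('top','t7')
cv2.imwrite('pics/t7z.png',cv2.resize(s['frame'][190:270,230:400],None,fx=4.7,fy=4.7,interpolation=cv2.INTER_CUBIC))
E
```

```text
True
home2 t19.71 tray [ -3.8 -12.7  45.1] F [-0.3  3.2  1.9]
[-5.17964506e+00 -4.79386997e+00  1.20447206e+02 -2.54444375e-14
  6.43466638e+01 -1.12588801e+02]
[-3.59892544e+00  5.01791605e-01  1.15306634e+02 -2.54444375e-14
  6.41915749e+01 -7.09010357e+01]
[-6.40628990e+00  6.83251013e+00  1.08659570e+02 -2.54444375e-14
  6.45079200e+01 -1.24019161e+01]
above t22.27 tray [-101.7   23.1  119.6] F [-0.3 -0.   0.8]
False
down t22.99 tray [-101.    23.    34.6] F [ 0.7 -0.4  1. ]
```

View pics/w7.png

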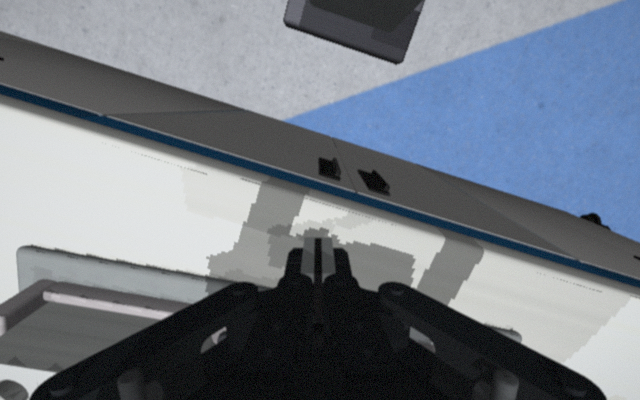

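View pics/t7z.png

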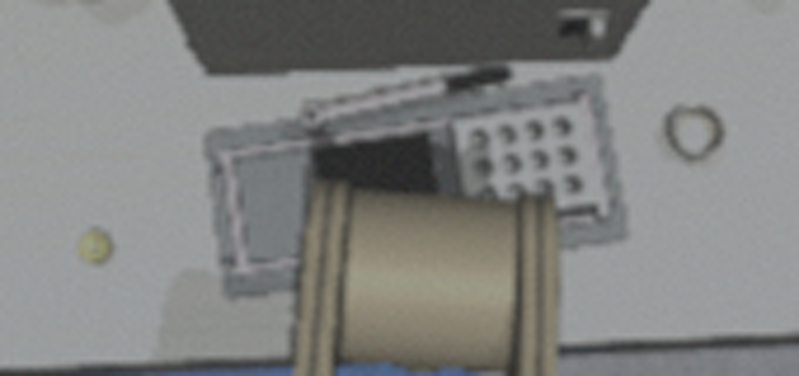

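```bash
python3 - <<'E'
from p2 import *
for q in [-.2,0,.25,.5,.75,1.0,1.25,1.45]:
    p,R=kp(q); c=arm.move_linear(p,R,rate=.08,contact_N=15); st('q%.2f %s'%(q,c))
    if c: break
else:
    p,R=kp(1.57)
    print(arm.move_linear(p-RT@[0,.006,0],R,rate=.03,contact_N=12)); st('end')
snap('wrist','w8')
E
```

```text
q-0.20 False t23.53 tray [-78.8  27.7  34.3] F [-0.6  0.3 -0.1]
q0.00 False t23.88 tray [-70.4  32.   33.9] F [-0.4 -0.5  0.7]
q0.25 False t24.28 tray [-58.2  34.6  33.9] F [0.8 0.9 1.1]
q0.50 False t24.68 tray [-45.7  34.3  33.9] F [ 1.4  0.9 -0.6]
q0.75 False t25.08 tray [-33.8  31.   33.9] F [-0.6 -0.4 -0.1]
q1.00 False t25.48 tray [-22.9  24.7  33.9] F [-0.3 -0.2 -0.1]
q1.25 False t25.88 tray [-14.1  16.1  33.9] F [-0.3  0.2  0.4]
q1.45 False t26.23 tray [-8.6  7.7 34. ] F [-0.6 -0.   0.4]
True
end t26.54 tray [-7.4  3.3 33.7] F [1.3 4.7 3.5]
```

View pics/w8.png

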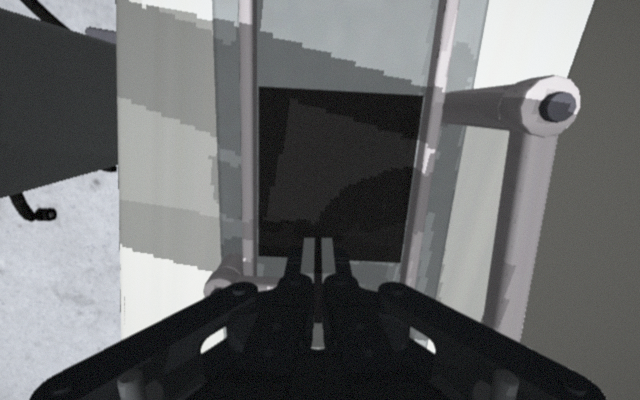

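```bash
python3 - <<'E'
from p2 import *
p,R=kp(1.57)
print(arm.move_linear(p-RT@[0,.008,0],R,rate=.03,contact_N=22)); st('end2')
arm.move_linear(p+RT@[0,.03,0],rate=.12)
arm.move_linear(p+RT@[0,.03,.18],rate=.25)
arm.move_pose(tw([-.03,-.15,.27]),rot(-np.pi/2)); st('look')
snap('wrist','w9');snap('scene','s9');snap('top','t9')
a=cv2.imread('pics/w9.png')
cv2.imwrite('pics/w9z.png',cv2.resize(a[0:260,220:520],None,fx=2.3,fy=2.3,interpolation=cv2.INTER_CUBIC))
E
```

```text
True
end2 t26.83 tray [-7.2  3.1 33.5] F [0.5 5.4 4.3]
look t28.89 tray [ -30.3 -149.   268.4] F [-0.1 -0.6  0.5]
```

View pics/w9z.png

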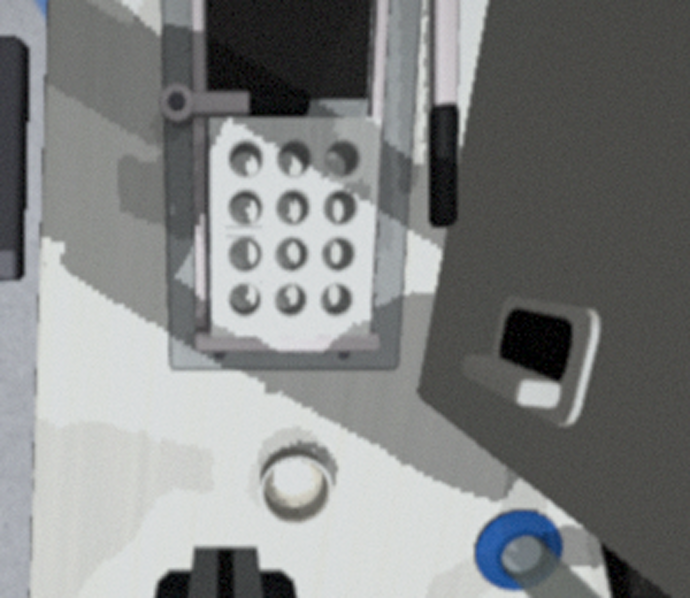

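View pics/s9.png

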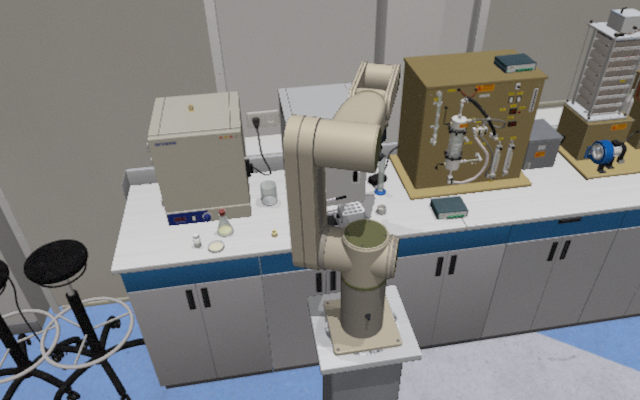

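```bash
python3 - <<'E'
from h import *
s=pickle.load(open('pics/w9.pkl','rb'))
z=lambda u,v,h:(wt(ray(s,u/2.3+220,v/2.3,h))*1e3).round(1)
print('block rear top edge',z(215,117,.058),z(382,119,.058))
print('keeper pivot',z(177,102,.038),'tip',z(308,104,.0375))
print('catch tip',z(442,222,.079), 'base',z(444,5,.079))
print('stop inner top?',z(210,334,.042),z(370,334,.042),'tray corners',z(170,367,.008),z(397,367,.008))
E
```

```text
block rear top edge [-34.7 -23.9  58. ] [ 38.6 -24.8  58. ]
keeper pivot [-52.5 -14.4  38. ] tip [  8.1 -15.2  37.5]
catch tip [ 62.6 -68.5  79. ] base [56.6 13.4 79. ]
stop inner top? [ -37.8 -120.3   42. ] [  41.7 -120.3   42. ] tray corners [ -60.7 -142.3    8. ] [  64.3 -142.3    8. ]
```

```bash
python3 -c "
from h import *
arm.job_done(); st('done')"
```

```text
the job is handed in; nothing more can be done
the job is handed in; nothing more can be done
```

The block is back in service, and I handed the job in at about 29 s of robot time (limit 67 s).

I swung the catch clear and pushed the block over so it landed wells up. I then slid it along the rails to the end stop and swung the keeper across behind it. I only pushed with shut fingers; the block was never gripped or lifted.

**Last checks, from the wrist camera with the arm clear of everything:**

| Part | Measured (tray frame) | Expected |
|---|---|---|
| Block rear edge | y about -24 to -25 mm | -25 mm |
| Keeper arm | across the track from (-52.5, -14) to (8, -15) mm | at its stop, 1.57 rad |
| Catch lever | tip at (63, -69) mm, angle about 1.64 rad | at least 1.5 rad |

- **Wells:** all 12 are visible, facing up.
- **Firm contact:** I pushed the block against the stop twice (15 N and 30 N triggers) and it stopped at the same place. The keeper did the same at its stop (12 N and 22 N).
- **Small disagreement:** both stops came about 1.2 mm before the point I calculated. That is within the camera's 2 mm calibration, and I take it as an offset in my tray pose.
- **Bystanders:** the crucible and weight look unmoved in the pictures. I judged the other objects by eye in the scene picture and did not measure them.

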